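# Start the capsule mixer

## Robot

A 7-joint arm with a two-finger parallel gripper is mounted at the origin on the work surface. World frame = base frame: x ahead of the robot, y to its left, z up, the work surface at z = 0. Lengths are in m, angles in rad, forces in N, time in s.
With the tool pointing down it reaches from about 0.4 to 0.875 m from the base axis. Payload 19.3 kg.
Tool frame: the origin (TCP) lies at the very end of the fingers, on their centre line; the grasp point (between the pads) lies 19 mm behind it; z points along the fingers, y is the line along which they close (so a half turn about z gives the same grasp; the last joint's range is limited). The gripper opens to 85 mm and grips with 20 to 120 N. Pads are 22 mm wide; open, the fingers measure 114 mm over their backs; the gripper's body (76 mm by 85 mm) begins 54 mm behind the grasp point. The pads swing forward as they close: fully open they stand 13 mm farther back than shut.
Start: joints at [-1.3, 0.521, -0.036, 1.599, 0.021, 1.021, -0.113], TCP at [0.209, 0.589, 0.231] pointing down, gripper open.
Joint ranges: [-2.91, 2.91], [-0.3, 2.13], [-1.5, 1.42], [0.17, 2.43], [-1.26, 4.41], [0.16, 1.93], [-2.52, 2.52]. Speed limits (rad/s): [1.89, 1.89, 2.39, 2.39, 3.01, 3.01, 3.01].

## Interface

Orientations are given as [roll, pitch, yaw] about the fixed x, y, z axes, in that order (R = Rz(yaw) Ry(pitch) Rx(roll)).
In Python, from workcell import observe, grab_frame, job_done gives the robot as it stands.
- The arm moves only by the tool move_arm, never from a script. Its argument "plan" is a list that holds one entry, the list of rows, each a list of 7 numbers: the shift along the tool's x, y, z each as a share of 0.02 m, from -1 to 1, then the turn, a rotation vector about the tool's x, y, z each as a share of 6 degrees, from -1 to 1, then the opening, from -1 (shut) to 1 (fully open). A call has exactly 10 rows; each row shifts and turns the commanded pose from where the row before left it, along the tool's axes as they then stand; what a row does not reach is not made up. A row lasts 1/10 s, in which the tool goes at most 50 mm and 8.59 degrees, less where a joint would pass 70% of its speed; a pose out of reach is approached as far as the arm can. A call with a number of a shift or a turn outside -1 to 1 is refused whole. A call with a gripper value outside its range is refused whole. The fingers move at their own pace and stop on an object; "grip_force" is the grip in N (left out, the last holds). Time passes only in rows, so rows that do not move let the fingers close, or fill a call up. It gives the time, the measured TCP pose, the force, the opening and the grip force at its end, in the units of the state.
- observe(): the state, without advancing time (a new reading comes with each control period).
- grab_frame(name): name is "side" or "top" or "wrist"; returns a dict with "color" (384x512x3 uint8, red, green, blue), "intrinsics" (3x3 intrinsics, pixels), "k1" (the pictures are not rectified: a ray, as slopes to the right and down, at radius r is drawn at 1 + k1 r^2 times it, then the intrinsics apply), "position" and "orientation" of the camera in the world; the wrist camera has in their place "tool_from_camera" (4x4, takes a point from camera to tool coordinates, whose origin is the TCP and whose axes are the flange's). Camera axes: x right, y down, z forward; pixel columns grow to the right and rows downward; lengths in m; the calibration is good to about 2 mm. A picture is of the moment at which its call begins: read the wrist's pose just before it. There is no depth.
- job_done(): hands the job in; it is judged then, once.
The state is a dict: "clock": time; "qpos": joint angles; "qd": joint speeds; "joint_efforts": joint torques, N m; "position": TCP position; "tool_rot": TCP orientation; "force": force on the tool from outside, world axes, zero at the start; "moment": the same for the moment, N m; "grip_width": finger opening in m; "finger_force": force on a finger pad.
Only numpy, scipy, OpenCV 4.12 (cv2) and the standard library are available. Lean on these libraries where they do the work, as an engineer would, in place of code of your own. Each camera call takes 0.05 s, during which the arm holds its last target. There are 200 camera calls.

## Task

A filled capsule lies in the fork of the capsule mixer, ready to be mixed. With the closed fingers, press the black mains rocker fully on at its white-marked end, push the lid fully shut, press the yellow program key all the way down, and last press the green start key all the way down. Keep to this order, press none of the other keys, and do not pick up or shift anything that stands about or lies in the mixer.

Things in the scene. Friction and masses are not known exactly. Their poses are not given: they have to be found in the camera images.
- mixer: Capsule mixer, a white bench machine 240 mm deep (x) and 230 mm wide (y), fixed. Origin under its middle, on the bench; x from its front to its back, y to its left seen from the front, z up. Its flat top deck slopes 0.17 rad (10 degrees) down to the front: 82 mm above the bench at the front edge, 102 in the middle, 122 at the back.
- deck_mid (a point): Middle of the sloping deck. The deck's axes: x away from the keys' front row towards the lid's hinge side, y to the left seen from the front, z square out of the deck. On the deck: lid at left rear, black rocker at left front; on the right a grey field with square keys (left column: white, yellow, blue from front to back) and round keys (right column: green, red), a dark display behind them.
- lid_hinge (a point): Middle of the hinge line of the lid, at deck level behind the chamber; axes are the deck's, the hinge line is y. The lid swings about it; when shut it reaches 118 mm from here to the front.
- lid (a joint): Angle of the lid to the deck: 0 fully shut, up to 1.4 rad open. It starts half to wide open. The hinge is stiff and keeps the lid wherever it is left; about 1 N at the front edge moves it, and it stops hard at 0.
- lid_push (a point): Point on the lid's outer face on its teal border, mid-width, moving with the lid: 105 mm from the hinge line along the lid (13 mm short of the front edge) and 23 mm out from the plane of its rim. z square out of the outer face, x towards the hinge, y along it. The lid, a teal frame with clear window, is 104 wide, 118 long, 23 mm deep; a 36 mm wide lip juts 9 mm ahead of the front edge.
- rocker (a joint): Mains rocker: 0 off, 0.4 rad fully on. It stays where it is left. Some 3 N near the end of the raised half turns it.
- rocker_on (a point): Point on the rocker's raised ON half (towards the lid, with a white bar), moving with it, 13 mm from the pivot, 5 mm short of the end. The black rocker is 36 mm long (deck x), 26 wide, pivot across its middle, with a shallow V face of two 18 mm halves. Off, the ON end stands 13 mm above the deck; fully on, the ON half lies parallel to the deck, 6 mm above it. Axes when off: the deck's.
- key_yellow_top (a point): Centre of the top face of the yellow square key, 20 mm (the program key for this cement), middle of the left column. The top stands 7 mm proud of the deck when up; axes are the deck's, z straight out of the key. It sinks 4 mm square to the deck, against a spring of 1.2 N at first and 4 N when fully down, and springs back.
- key_yellow (a joint): How far the yellow key is pressed, 0 to 0.004 m.
- key_green_top (a point): Centre of the top face of the green round key, 24 mm across (start), front of the right column, 50 mm from the white key and 40 mm from the red. The top stands 7 mm proud of the deck when up; axes are the deck's, z straight out of the key. It sinks 4 mm square to the deck, against a spring of 1.2 N at first and 4 N when fully down, and springs back.
- key_green (a joint): How far the green key is pressed, 0 to 0.004 m.
- key_white (a joint): How far the white square key is pressed, 0 to 0.004 m; it lies 40 mm in front of the yellow one. Another program: leave alone.
- key_blue (a joint): How far the blue square key is pressed, 0 to 0.004 m; it lies 40 mm behind the yellow one. Another program: leave alone.
- key_red (a joint): How far the red round key is pressed, 0 to 0.004 m; it lies 40 mm behind the green one. Stop key: leave alone.
- capsule: Filled capsule, ivory with an orange plunger, 13 mm thick and 51 mm long, lying loose in the steel fork in the chamber, below deck level. Origin in its middle; y along it.
- fork (a point): Middle of the fork in the chamber, where the capsule lies.
- bottle_white_cap: Brown bottle with a white cap, 38 mm across, 82 mm tall, loose on the bench just in front of the mixer. Origin under its middle.
- dappen_dish: Green glass dappen dish, 38 mm across, 24 mm tall, loose on the bench just in front of the mixer. Origin under its middle.
- capsule_rack: Aluminium rack with four spare capsules, 36 x 100 x 47 mm, loose on the bench just behind the mixer. Origin under its middle.
- handpiece: Chrome handpiece, 177 mm long, 20 mm thick, lying loose on the blue-papered tray (260 x 240 mm, beside the mixer). Origin under it.
- bur_stand: Grey bur stand with two posts, 44 x 76 x 67 mm, loose on the tray. Origin under its middle.
- bottle_dark_cap: Brown bottle with a dark cap, 36 mm across, 78 mm tall, loose on the tray. Origin under its middle.
- cotton_box: Cream box of cotton rolls with a clear top, 70 x 100 x 49 mm, loose on the tray. Origin under its middle.

How it is judged:
On the way, in this order (a step that is already met when the one before it is completed fails the run):
1. the mains rocker is fully over to on (value of joint rocker above 0.32 rad), for 0.1 s.
2. the lid is pushed fully shut, with the mixer still on (value of joint rocker above 0.32 rad and value of joint lid below 0.04 rad), for 0.2 s.
3. the yellow program key is pressed all the way (all of step 2 and value of joint key_yellow above 0.003 m), for 0.05 s.
4. the green start key is pressed all the way, the yellow one let go (all of step 2 and value of joint key_green above 0.003 m and value of joint key_yellow below 0.0015 m), for 0.05 s.
At the end, for the whole second after the job is handed in: The rocker is on (above 0.32 of 0.40 rad), the lid is shut (under 0.04 rad), the capsule lies in its fork (within 12 mm), and every key has come back up (under 1 mm) (all of step 2 and distance between capsule and fork below 0.012 m and value of joint each of key_white, key_blue, key_red, key_yellow, key_green below 0.001 m); the robot touches nothing.
It fails at once if another key (white, blue or red) is pressed more than 2 mm (value of joint any of key_white, key_blue, key_red above 0.002 m).
It fails at once if the yellow or green key is pressed more than 2 mm while the mixer is off or the lid open (value of joint any of key_yellow, key_green above 0.002 m and (value of joint rocker below 0.3 rad or value of joint lid above 0.06 rad)).
It fails at once if the capsule is taken or knocked out of its fork (distance between capsule and fork above 0.012 m).
It fails at once if a bystander is lifted, carried or pushed more than 20 mm (distance of any of bottle_white_cap, bottle_dark_cap, dappen_dish, handpiece, bur_stand, cotton_box, capsule_rack from where it was at the start of the episode above 0.02 m).
It also fails if it takes over 51 s, if anything falls off the work surface, if the arm or the gripper's body presses on something with over 40 N, if the wrist force passes 120 N, or if a joint passes its speed limit or range.

## Working session

There is one attempt and no reset: what is moved stays moved. The work goes in short steps, Python scripts to look and compute and a tool call to move; the robot and the scene stay as the last step left them, time stands still between calls to the robot, and variables do not carry over. Pictures are saved under pics/ and viewed, at most 10 in all, crops included, and the job is handed in when it is done.

Besides the shell and the picture viewer there is one more tool, called after ">>>" as name(argument=value, ...) on one line, values as JSON. move_arm: Moves the arm, as the interface text tells. Shift numbers are shares of 0.02 m and turn numbers shares of 6 degrees, none past 1 either way. Its arguments: {"type":"object","properties":{"plan":{"type":"array"},"grip_force":{"type":"number"}},"required":["plan"]}

```bash
mkdir -p pics; python3 - <<'E'
from workcell import observe, grab_frame
import cv2,pickle
s=observe();print(s)
d={}
for n in("side","top"):
    f=grab_frame(n);d[n]=f
    print(n,{k:v for k,v in f.items() if k!='color'})
    cv2.imwrite(f"pics/{n}0.png",f["color"][:,:,::-1])
pickle.dump(d,open("f0.pkl","wb"))
E
```

```text
{'clock': 0.0, 'qpos': array([-1.30016783,  0.52204794, -0.03631419,  1.59998793,  0.02122954,
        1.02110191, -0.11279992]), 'qd': array([-0.00172162, -0.00171686, -0.00017916,  0.00154096,  0.00144473,
       -0.00020509,  0.00093398]), 'joint_efforts': array([-1.61689750e-03, -9.27094030e+01,  1.97933950e+00, -3.69932628e+01,
        1.77406211e-02,  8.24242656e-03,  3.91452545e-05]), 'position': array([0.20885604, 0.58871806, 0.23071194]), 'tool_rot': array([-3.14043876e+00,  1.14151034e-04,  2.80075796e+00]), 'force': array([0.71721099, 0.35607988, 0.08870389]), 'moment': array([0.05893436, 0.0148301 , 0.01745495]), 'finger_force': 0.0, 'grip_width': 0.08510577886815578}
side {'intrinsics': array([[348.53817129,   0.        , 257.13884807],
       [  0.        , 348.53817129, 193.82768289],
       [  0.        ,   0.        ,   1.        ]]), 'k1': 0.0004409077392819618, 'position': array([ 0.2331488 , -0.5590248 ,  0.83574833]), 'orientation': array([-2.45298601, -0.01038381, -0.5564387 ])}
top {'intrinsics': array([[404.26778167,   0.        , 253.11498743],
       [  0.        , 404.26778167, 193.55842276],
       [  0.        ,   0.        ,   1.        ]]), 'k1': 0.017006976400299884, 'position': array([ 0.38687622, -0.01081123,  0.91622561]), 'orientation': array([-2.94342731, -0.00781721, -1.59657611])}
```

View pics/top0.png

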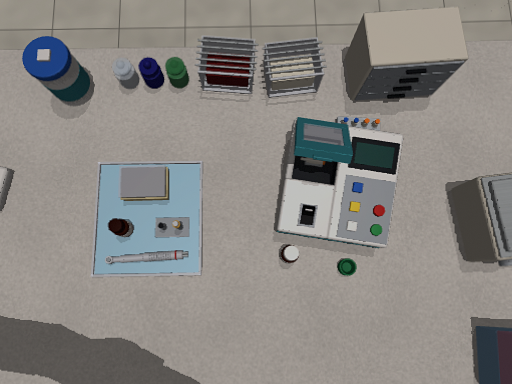

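View pics/side0.png

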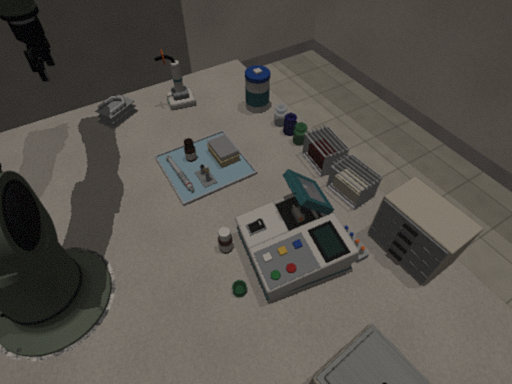

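The top view shows the mixer at about (340,185), its front towards the robot (image bottom). The keys are on the right and the lid is open at (322,140). The side view shows the same mixer at about (300,240). I'll enlarge both.

```bash
python3 - <<'E'
import cv2
for n,(u,v,w,h) in {"top":(272,112,140,140),"side":(225,165,140,135)}.items():
    i=cv2.imread(f"pics/{n}0.png")[v:v+h,u:u+w]
    i=cv2.resize(i,None,fx=4.25,fy=4.25,interpolation=cv2.INTER_CUBIC)
    for k in range(0,w,10):
        x=int((k+.5)*4.25);cv2.line(i,(x,0),(x,6 if k%20 else 12),(0,0,255),1)
        if k%20==0: cv2.putText(i,str(u+k),(x,22),0,.4,(0,0,255),1)
    for k in range(0,h,10):
        y=int((k+.5)*4.25);cv2.line(i,(0,y),(6 if k%20 else 12,y),(0,0,255),1)
        if k%20==0: cv2.putText(i,str(v+k),(14,y+4),0,.4,(0,0,255),1)
    cv2.imwrite(f"pics/{n}0c.png",i)
E
```

```text
(no output)
```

View pics/top0c.png

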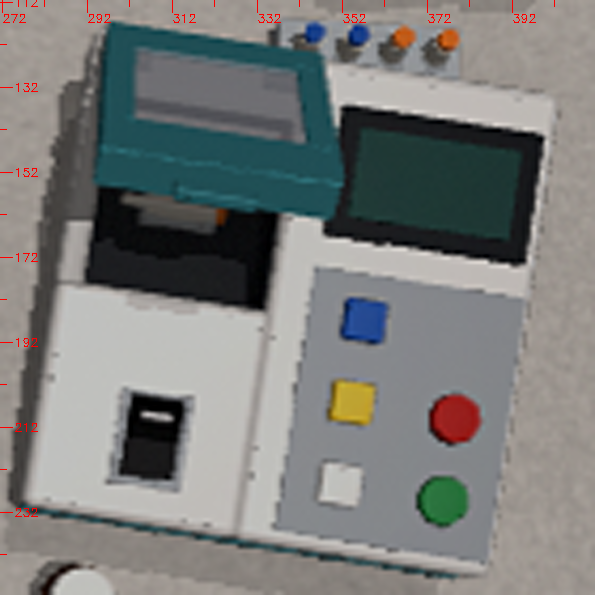

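View pics/side0c.png

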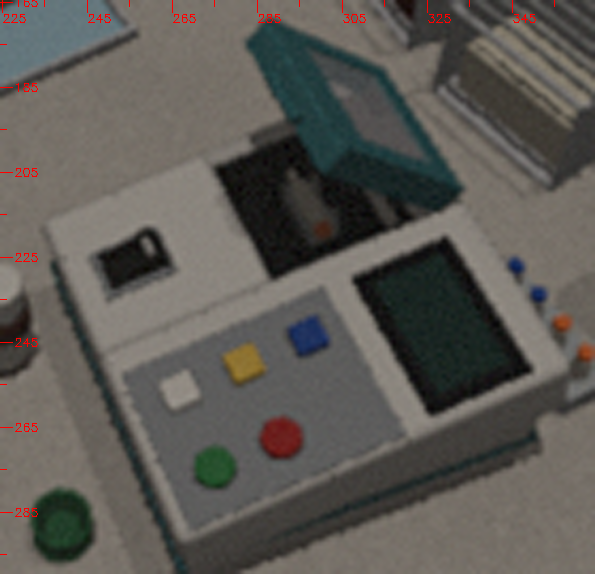

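Top crop pixels: blue (365,320), yellow (352,402), white (340,485), red (455,419), green (443,501), rocker bar (157,416), rocker body (120–188,392–483). Side crop pixels: yellow (243,362), green (214,467), bar (150,240). The lid's outer face shows in both views. Next I'll fit one model to all of these points.

```bash
cat > fit.py <<'E'
import numpy as np,pickle
from scipy.optimize import least_squares
from scipy.spatial.transform import Rotation as R
F=pickle.load(open("f0.pkl","rb"));O={"top":(272,112),"side":(225,165)}
def proj(n,P):
    f=F[n];p=R.from_euler("xyz",f["orientation"]).inv().apply(np.array(P)-f["position"])
    s=p[:,:2]/p[:,2:];s=s*(1+f["k1"]*(s**2).sum(1,keepdims=True))
    return s@f["intrinsics"][:2,:2].T+f["intrinsics"][:2,2]
L={"top":dict(blue=(365,320),yellow=(352,402),white=(340,485),red=(455,419),green=(443,501),bar=(157,416),
 cfl=(22,500),cfr=(488,573),crr=(553,98),fol=(97,153),for_=(341,186),ror=(325,55),rol=(112,25),frl=(97,183),frr=(332,216)),
"side":dict(blue=(308,335),yellow=(243,362),white=(180,390),red=(281,437),green=(214,467),bar=(150,240),
 cfl=(45,228),cfr=(185,541),crr=(568,372),fol=(278,26),for_=(348,148),ror=(462,188),rol=(385,70),frl=(250,40),frr=(326,172))}
def model(p):
    x,y,yaw,a,b,ra,rb,ha,hb,th=p
    Rd=R.from_euler("xyz",[0,-0.17,yaw]);mid=np.array([x,y,.102])
    D=lambda a,b,c:mid+Rd.apply([a,b,c])
    k=.12/np.cos(.17)
    lid=lambda s,w,n:D(ha-s*np.cos(th)+n*np.sin(th),hb+w,s*np.sin(th)+n*np.cos(th))
    return dict(blue=D(a+.04,b,.007),yellow=D(a,b,.007),white=D(a-.04,b,.007),red=D(a,b-.05,.007),green=D(a-.04,b-.05,.007),
     bar=D(ra+.013,rb,.0115),cfl=D(-k,.115,0),cfr=D(-k,-.115,0),crr=D(k,-.115,0),
     fol=lid(.118,.052,.023),for_=lid(.118,-.052,.023),ror=lid(0,-.052,.023),rol=lid(0,.052,.023),frl=lid(.118,.052,0),frr=lid(.118,-.052,0),push=lid(.105,0,.023))
def res(p,full=False):
    m=model(p);r={}
    for n in L:
        q=proj(n,list(m.values()))
        for i,k in enumerate(m):
            if k in L[n]: r[n,k]=q[i]-((np.array(L[n][k])+.5)/4.25-.5+O[n])
    return r if full else np.concatenate(list(r.values()))
if __name__=="__main__":
    o=least_squares(res,[.55,-.2,-.1,0,-.02,-.07,.06,.08,.05,1.],loss="soft_l1",x_scale=.1)
    for k,v in res(o.x,1).items():print(k,v.round(2),end="; ")
    print("\n",o.x.round(4));m=model(o.x)
    for k in("yellow","green","bar","push","fol","for_"):print(k,m[k].round(4))
    np.save("p.npy",o.x)
E
python3 fit.py
```

```text
('top', 'blue') [0.19 0.25]; ('top', 'yellow') [0.27 0.24]; ('top', 'white') [0.11 0.04]; ('top', 'red') [0.4  0.15]; ('top', 'green') [0.27 0.23]; ('top', 'bar') [-0.37 -0.38]; ('top', 'cfl') [-0.52  0.27]; ('top', 'cfr') [0.66 1.19]; ('top', 'crr') [ 3.17 -3.7 ]; ('top', 'fol') [ 1.44 -3.29]; ('top', 'for_') [ 1.04 -2.12]; ('top', 'ror') [-0.24  0.14]; ('top', 'rol') [-0.55 -0.61]; ('top', 'frl') [-0.77  0.54]; ('top', 'frr') [-0.1   1.59]; ('side', 'blue') [-0.01 -0.4 ]; ('side', 'yellow') [ 0.24 -0.28]; ('side', 'white') [-0.13 -0.34]; ('side', 'red') [-0.05 -0.42]; ('side', 'green') [ 0.01 -0.62]; ('side', 'bar') [-0.12  0.99]; ('side', 'cfl') [-0.62 -2.95]; ('side', 'cfr') [-0.92  0.06]; ('side', 'crr') [ 4.12 -2.21]; ('side', 'fol') [-1.7 -2.4]; ('side', 'for_') [ 0.71 -0.14]; ('side', 'ror') [0.87 0.84]; ('side', 'rol') [ 0.   -0.33]; ('side', 'frl') [-1.4   0.61]; ('side', 'frr') [-1.1   0.64]; 
 [ 0.5738 -0.2029 -0.1868 -0.049  -0.0355 -0.0826  0.0579  0.0951  0.0573
  0.9186]
yellow [ 0.5185 -0.2286  0.1006]
green [ 0.4705 -0.2704  0.0938]
bar [ 0.5151 -0.133   0.1016]
push [ 0.6163 -0.1527  0.2064]
fol [ 0.6166 -0.0998  0.2153]
for_ [ 0.5973 -0.202   0.2153]
```

```bash
sed -i 's/cfr=(488,573),crr=(553,98)/cfr=(488,573)/; s/ cfl=(45,228),cfr=(185,541),crr=(568,372)/ cfr=(185,541)/' fit.py; python3 fit.py
cat > h.py <<'E'
import numpy as np
from workcell import observe
from scipy.spatial.transform import Rotation as R
p=np.load("p.npy");Rd=R.from_euler("xyz",[0,-.17,p[2]])
mid=np.array([p[0],p[1],.102])
D=lambda a,b,c:mid+Rd.apply([a,b,c])
Rt=R.from_matrix(Rd.as_matrix()@np.array([[0,1,0],[1,0,0],[0,0,-1.]]))
def go(target,calls=1,rows=10,Rt=Rt):
    s=observe();x=s["position"];r=R.from_euler("xyz",s["tool_rot"])
    w=(r.inv()*Rt).as_rotvec()/calls;d=(np.array(target)-x)/calls
    for i in range(calls):
        m=r*R.from_rotvec(w*(i+.5));e=r*R.from_rotvec(w*i)
        print("row x%d"%rows,np.r_[m.inv().apply(d)/.02/rows,np.degrees(w)/6/rows].round(3))
        r=r*R.from_rotvec(w)
def deck():
    s=observe();print("deck TCP mm",(Rd.inv().apply(s["position"]-mid)*1e3).round(1),"F deck",Rd.inv().apply(s["force"]).round(1),"t",s["clock"],"rot err",np.degrees((R.from_euler("xyz",s["tool_rot"]).inv()*Rt).as_rotvec()).round(2))
E
python3 -c "
from h import *
go(D(-.08,0,.17),4)"
```

```text
('top', 'blue') [0.1  0.27]; ('top', 'yellow') [0.22 0.25]; ('top', 'white') [0.11 0.05]; ('top', 'red') [0.35 0.1 ]; ('top', 'green') [0.27 0.18]; ('top', 'bar') [-0.39 -0.38]; ('top', 'cfl') [-0.4  -0.41]; ('top', 'cfr') [0.76 0.22]; ('top', 'fol') [ 1.45 -3.25]; ('top', 'for_') [ 1.05 -2.22]; ('top', 'ror') [-0.34  0.07]; ('top', 'rol') [-0.65 -0.55]; ('top', 'frl') [-0.73  0.58]; ('top', 'frr') [-0.06  1.5 ]; ('side', 'blue') [-0.04 -0.38]; ('side', 'yellow') [ 0.23 -0.23]; ('side', 'white') [-0.12 -0.25]; ('side', 'red') [-0.01 -0.39]; ('side', 'green') [ 0.07 -0.55]; ('side', 'bar') [-0.1   1.04]; ('side', 'cfr') [-0.1  -0.23]; ('side', 'fol') [-1.7  -2.33]; ('side', 'for_') [ 0.81 -0.1 ]; ('side', 'ror') [0.89 0.82]; ('side', 'rol') [-0.06 -0.3 ]; ('side', 'frl') [-1.39  0.69]; ('side', 'frr') [-0.99  0.69]; 
 [ 0.5755 -0.203  -0.1843 -0.0508 -0.0356 -0.0842  0.0578  0.0936  0.0569
  0.9191]
yellow [ 0.5185 -0.2286  0.1003]
green [ 0.4706 -0.2705  0.0935]
bar [ 0.5152 -0.133   0.1013]
push [ 0.6164 -0.1527  0.2062]
fol [ 0.6166 -0.0998  0.215 ]
for_ [ 0.5975 -0.2021  0.215 ]
row x10 [-0.761 -0.677 -0.033 -0.034 -0.029  0.337]
row x10 [-1.019 -0.02  -0.004 -0.034 -0.029  0.337]
row x10 [-0.787  0.643  0.076 -0.034 -0.029  0.337]
row x10 [-0.179  0.989  0.166 -0.034 -0.029  0.337]
```

>>> move_arm(plan=[[[-0.76, -0.68, -0.1, -0.034, -0.03, 0.34, -1], [-0.76, -0.68, -0.1, -0.034, -0.03, 0.34, -1], [-0.76, -0.68, -0.1, -0.034, -0.03, 0.34, -1], [-0.76, -0.68, -0.1, -0.034, -0.03, 0.34, -1], [-0.76, -0.68, -0.1, -0.034, -0.03, 0.34, -1], [-0.76, -0.68, -0.1, -0.034, -0.03, 0.34, -1], [-0.76, -0.68, -0.1, -0.034, -0.03, 0.34, -1], [-0.76, -0.68, -0.1, -0.034, -0.03, 0.34, -1], [-0.76, -0.68, -0.1, -0.034, -0.03, 0.34, -1], [-0.76, -0.68, -0.1, -0.034, -0.03, 0.34, -1]]])

```text
clock: 1.1
position: [0.2763, 0.3966, 0.2507]
tool_rot: [3.101, 0.025, 2.443]
force: [0.1, -0.5, 0.3]
grip_width: -0.0001
finger_force: 0.0
```

>>> move_arm(plan=[[[-1, -0.02, -0.05, -0.034, -0.03, 0.34, -1], [-1, -0.02, -0.05, -0.034, -0.03, 0.34, -1], [-1, -0.02, -0.05, -0.034, -0.03, 0.34, -1], [-1, -0.02, -0.05, -0.034, -0.03, 0.34, -1], [-1, -0.02, -0.05, -0.034, -0.03, 0.34, -1], [-1, -0.02, -0.05, -0.034, -0.03, 0.34, -1], [-1, -0.02, -0.05, -0.034, -0.03, 0.34, -1], [-1, -0.02, -0.05, -0.034, -0.03, 0.34, -1], [-1, -0.02, -0.05, -0.034, -0.03, 0.34, -1], [-1, -0.02, -0.05, -0.034, -0.03, 0.34, -1]]])

```text
clock: 2.1
position: [0.4033, 0.2429, 0.2666]
tool_rot: [3.054, 0.033, 2.084]
force: [0.4, 0.5, -0.3]
grip_width: -0.0002
finger_force: 0.0
```

```bash
python3 -c "
from h import *
go(D(-.08,0,.17),2);deck()"
```

```text
row x10 [-1.059 -0.202  0.037 -0.032 -0.028  0.332]
row x10 [-0.94   0.518  0.108 -0.032 -0.028  0.332]
deck TCP mm [-219.5  406.8  204.7] F deck [ 0.3  0.5 -0.4] t 2.1 rot err [-3.88 -3.31 39.85]
```

>>> move_arm(plan=[[[-1, -0.2, 0.04, -0.03, -0.03, 0.33, -1], [-1, -0.2, 0.04, -0.03, -0.03, 0.33, -1], [-1, -0.2, 0.04, -0.03, -0.03, 0.33, -1], [-1, -0.2, 0.04, -0.03, -0.03, 0.33, -1], [-1, -0.2, 0.04, -0.03, -0.03, 0.33, -1], [-1, -0.2, 0.04, -0.03, -0.03, 0.33, -1], [-1, -0.2, 0.04, -0.03, -0.03, 0.33, -1], [-1, -0.2, 0.04, -0.03, -0.03, 0.33, -1], [-1, -0.2, 0.04, -0.03, -0.03, 0.33, -1], [-1, -0.2, 0.04, -0.03, -0.03, 0.33, -1]]])

```text
clock: 3.1
position: [0.4364, 0.0425, 0.2606]
tool_rot: [3.012, 0.027, 1.737]
force: [0.7, 0.7, -0.0]
grip_width: -0.0001
finger_force: 0.0
```

>>> move_arm(plan=[[[-1, 0.52, 0.11, -0.03, -0.03, 0.33, -1], [-1, 0.52, 0.11, -0.03, -0.03, 0.33, -1], [-1, 0.52, 0.11, -0.03, -0.03, 0.33, -1], [-1, 0.52, 0.11, -0.03, -0.03, 0.33, -1], [-1, 0.52, 0.11, -0.03, -0.03, 0.33, -1], [-1, 0.52, 0.11, -0.03, -0.03, 0.33, -1], [-1, 0.52, 0.11, -0.03, -0.03, 0.33, -1], [-1, 0.52, 0.11, -0.03, -0.03, 0.33, -1], [-1, 0.52, 0.11, -0.03, -0.03, 0.33, -1], [-1, 0.52, 0.11, -0.03, -0.03, 0.33, -1]]])

```text
clock: 4.1
position: [0.5445, -0.1554, 0.2578]
tool_rot: [2.974, 0.007, 1.39]
force: [0.9, 0.5, -0.0]
grip_width: -0.0002
finger_force: 0.0
```

```bash
python3 - <<'E'
from h import *
from workcell import grab_frame
import cv2,pickle
deck();go(D(-.08,0,.17));s=observe();f=grab_frame("wrist");pickle.dump((s,f),open("w0.pkl","wb"))
print({k:v for k,v in f.items() if k!='color'})
cv2.imwrite("pics/w0.png",cv2.resize(f["color"][:,:,::-1],None,fx=1.5,fy=1.5,interpolation=cv2.INTER_CUBIC))
E
```

```text
deck TCP mm [-12.3  41.  160.2] F deck [ 0.8  0.6 -0.2] t 4.1 rot err [-0.16  0.37  0.29]
row x10 [-0.204 -0.339 -0.048 -0.003  0.006  0.005]
{'intrinsics': array([[340.70602372,   0.        , 258.02023461],
       [  0.        , 340.70602372, 196.41279388],
       [  0.        ,   0.        ,   1.        ]]), 'k1': -0.050475093208294394, 'tool_from_camera': array([[ 3.42793180e-04, -9.45619320e-01, -3.25275244e-01,
         8.40005022e-02],
       [ 9.99999940e-01,  3.10080797e-04,  1.52408670e-04,
         2.53331703e-04],
       [-4.32589765e-05, -3.25275277e-01,  9.45619370e-01,
        -1.42416492e-01],
       [ 0.00000000e+00,  0.00000000e+00,  0.00000000e+00,
         1.00000000e+00]])}
```

View pics/w0.png

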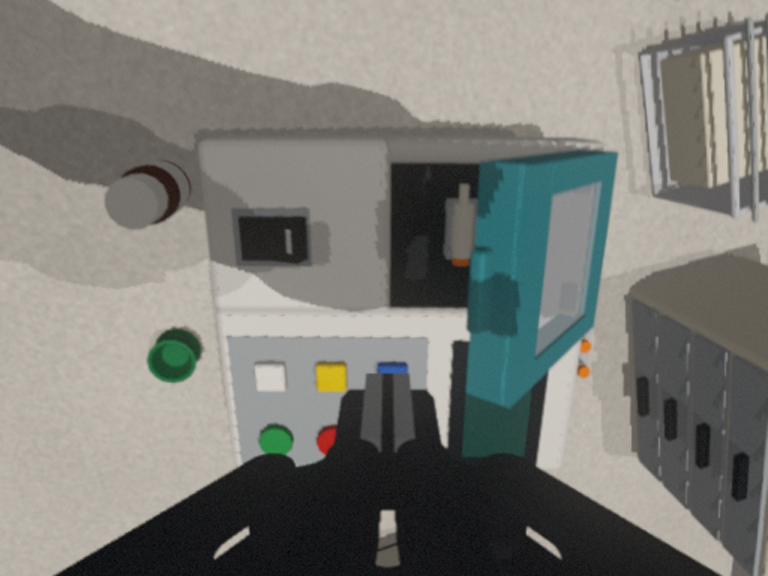

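The wrist view shows yellow at (331,377), white (270,377), green (275,438), the rocker's ON bar at (289,241), and the lid's outer face with corners (523,165), (617,152), (600,327), (508,405). The tip is at (388,376), still clear. I'll add these points to the fit.

```bash
cat > fit2.py <<'E'
import fit,numpy as np,pickle
from fit import *
s,f=pickle.load(open("w0.pkl","rb"));T=f["tool_from_camera"];r=R.from_euler("xyz",s["tool_rot"])
q=proj0=fit.proj
f=dict(f);f["position"]=s["position"]+r.apply(T[:3,3]);f["orientation"]=(r*R.from_matrix(T[:3,:3])).as_euler("xyz")
fit.F["wrist"]=f
W=dict(yellow=(331,377),white=(270,377),green=(275,438),bar=(289,241),frl=(480,168),frr=(466,393),fol=(523,165),for_=(508,405),rol=(617,152),ror=(600,327))
O["wrist"]=(0,0);L["wrist"]={k:((np.array(v)+.5)/1.5*4.25-.5) for k,v in W.items()}
o=least_squares(res,np.load("p.npy"),loss="soft_l1",x_scale=.1)
for k,v in res(o.x,1).items():
    if k[0]=="wrist" or k[1] in("yellow","green","bar"):print(k,v.round(2),end="; ")
print("\nall",o.x.round(4))
for n in("top","side"):L.pop(n)
o2=least_squares(lambda p:np.r_[res(p),(p-o.x)*[0,0,500,0,0,0,0,0,0,0]],o.x,loss="soft_l1",x_scale=.1);print("wrist only",o2.x.round(4))
for x in(o.x,o2.x):
    m=model(x)
    for k in("yellow","green","bar","push"):print(k,m[k].round(4),end=" ")
    print()
np.save("p.npy",o.x)
E
python3 fit2.py
```

```text
('top', 'yellow') [-0.05 -0.31]; ('top', 'green') [ 0.12 -0.51]; ('top', 'bar') [ 0.08 -0.87]; ('side', 'yellow') [ 0.51 -0.63]; ('side', 'green') [ 0.53 -0.94]; ('side', 'bar') [0.42 1.1 ]; ('wrist', 'yellow') [-1.19  0.29]; ('wrist', 'white') [-1.32  0.13]; ('wrist', 'green') [-0.64  2.5 ]; ('wrist', 'bar') [-0.32 -0.23]; ('wrist', 'fol') [4.58 1.08]; ('wrist', 'for_') [0.16 2.26]; ('wrist', 'ror') [-4.33 -0.42]; ('wrist', 'rol') [ 0.49 -0.19]; ('wrist', 'frl') [-2.9  -3.35]; ('wrist', 'frr') [-1.95 -0.64]; 
all [ 0.5758 -0.2023 -0.1782 -0.0502 -0.0353 -0.0829  0.0567  0.0964  0.0557
  0.9024]
wrist only [ 2.3002  9.3115 -0.1775 -0.0669 -9.705  -0.1003 -9.613   0.0825 -9.6142
  0.8829]
yellow [ 0.5197 -0.2281  0.1004] green [ 0.472  -0.2703  0.0936] bar [ 0.5161 -0.1339  0.1015] push [ 0.6174 -0.1531  0.2056] 
yellow [ 0.5205 -0.2291  0.0976] green [ 0.4729 -0.2714  0.0908] bar [ 0.5162 -0.1348  0.0986] push [ 0.6192 -0.1546  0.202 ]
```

```bash
python3 -c "
from h import *
deck();go(D(-.069,.0567,.030))"
```

```text
deck TCP mm [-11.1  37.4 160.2] F deck [-2.1 -3.3 -0.5] t 4.15 rot err [-0.1   0.55 -0.3 ]
row x10 [ 0.099 -0.289  0.651 -0.002  0.009 -0.005]
```

>>> move_arm(plan=[[[0.1, -0.36, 0.7, 0, 0.01, -0.005, -1], [0.1, -0.36, 0.7, 0, 0.01, -0.005, -1], [0.1, -0.36, 0.7, 0, 0.01, -0.005, -1], [0.1, -0.36, 0.7, 0, 0.01, -0.005, -1], [0.1, -0.36, 0.7, 0, 0.01, -0.005, -1], [0.1, -0.36, 0.7, 0, 0.01, -0.005, -1], [0.1, -0.36, 0.7, 0, 0.01, -0.005, -1], [0.1, -0.36, 0.7, 0, 0.01, -0.005, -1], [0.2, 0, 0.7, 0, 0.01, -0.005, -1], [0, 0, 0, 0, 0, 0, -1]]])

```text
clock: 5.15
position: [0.5117, -0.1284, 0.1228]
tool_rot: [2.977, -0.001, 1.399]
force: [0.4, -0.1, -0.3]
grip_width: 0.0001
finger_force: 0.0
```

```bash
python3 -c "
from h import *
deck();go(D(-.069,.0567,.020))"
```

```text
deck TCP mm [-71.5  61.4  33.4] F deck [ 0.4 -0.1 -0.3] t 5.15 rot err [-0.3  -0.11  0.34]
row x10 [-0.024  0.013  0.067 -0.005 -0.002  0.006]
```

>>> move_arm(plan=[[[-0.1, 0.06, 0.2, 0, 0, 0.02, -1], [-0.1, 0.06, 0.2, 0, 0, 0.02, -1], [-0.04, 0, 0.2, 0, 0, 0, -1], [0, 0, 0.2, 0, 0, 0, -1], [0, 0, 0.15, 0, 0, 0, -1], [0, 0, 0.1, 0, 0, 0, -1], [0, 0, 0.1, 0, 0, 0, -1], [0, 0, 0.1, 0, 0, 0, -1], [0, 0, 0.1, 0, 0, 0, -1], [0, 0, 0.1, 0, 0, 0, -1]]])

```text
clock: 6.15
position: [0.5191, -0.1341, 0.0962]
tool_rot: [2.974, -0.002, 1.395]
force: [-17.8, 5.0, 57.9]
grip_width: 0.0
finger_force: 30.8
```

```bash
python3 -c "
from h import *
deck()"
```

```text
deck TCP mm [-67.9  57.1   5.8] F deck [-8.3  1.8 60.2] t 6.15 rot err [-0.14 -0.16  0.12]
```

>>> move_arm(plan=[[[0, 0, -0.4, 0, 0, 0, -1], [0, 0, -0.8, 0, 0, 0, -1], [0, 0, -1, 0, 0, 0, -1], [0, 0, -1, 0, 0, 0, -1], [0, 0, -1, 0, 0, 0, -1], [0, 0, -1, 0, 0, 0, -1], [0, 0, -1, 0, 0, 0, -1], [0, 0, -0.8, 0, 0, 0, -1], [0, 0, 0, 0, 0, 0, -1], [0, 0, 0, 0, 0, 0, -1]]])

```text
clock: 7.15
position: [0.4957, -0.1299, 0.2336]
tool_rot: [2.975, -0.002, 1.396]
force: [0.0, -0.3, 0.0]
grip_width: 0.0002
finger_force: 0.0
```

```bash
python3 - <<'E'
from h import *
from workcell import grab_frame
import cv2
deck();f=grab_frame("wrist");g=grab_frame("side")
a=cv2.resize(f["color"][40:300,100:460,::-1],None,fx=1.6,fy=1.6,interpolation=cv2.INTER_CUBIC)
b=cv2.resize(g["color"][205:245,235:285,::-1],None,fx=4,fy=4,interpolation=cv2.INTER_CUBIC)
c=np.zeros((416,780,3),np.uint8);c[:,:576]=a;c[:160,578:778]=b;cv2.imwrite("pics/w1.png",c)
E
```

```text
deck TCP mm [-68.1  57.1 145.2] F deck [ 0.1 -0.2  0. ] t 7.15 rot err [-0.2  -0.16  0.16]
```

View pics/w1.png

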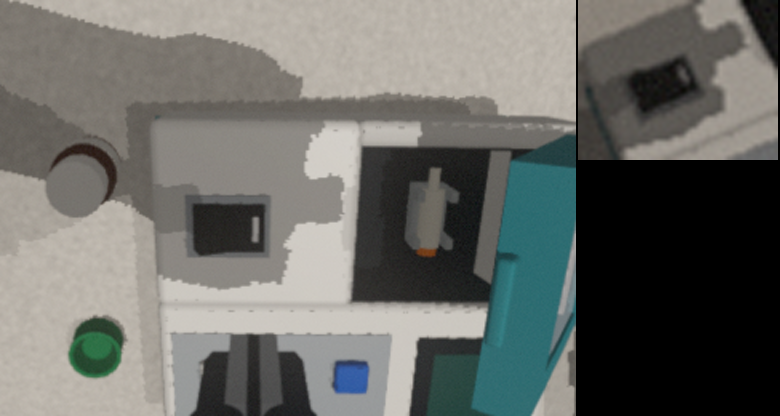

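The rocker now lies on: its white-bar end is low at (255,230) and the off end is raised. Force reached 60 N at 5.8 mm above the deck, matching the 6 mm stop. The capsule is still in the fork at (430,215). Next is the lid: pass over it and push from behind.

>>> move_arm(plan=[[[0, 0.9, -0.05, 0, 0, 0, -1], [0, 0.9, -0.05, 0, 0, 0, -1], [0, 0.9, -0.05, 0, 0, 0, -1], [0, 0.9, -0.05, 0, 0, 0, -1], [0, 0.9, 0, 0, 0, 0, -1], [0, 0.9, 0, 0, 0, 0, -1], [0, 0.9, 0, 0, 0, 0, -1], [0, 0.9, 0.2, 0, 0, 0, -1], [0, 0, 0.5, 0, 0, 0, -1], [0, 0, 0.5, 0, 0, 0, -1]]])

```text
clock: 8.25
position: [0.6384, -0.1557, 0.2362]
tool_rot: [2.977, -0.002, 1.395]
force: [0.1, -0.0, -0.1]
grip_width: 0.0005
finger_force: 0.0
```

```bash
python3 -c "
from h import *
deck()"
```

```text
deck TCP mm [ 75.4  56.9 123.3] F deck [ 0.1  0.  -0.1] t 8.25 rot err [-0.28 -0.12  0.12]
```

>>> move_arm(plan=[[[0, -0.27, 0.5, 0, 0, 0, -1], [0, -0.27, 0.5, 0, 0, 0, -1], [0, -0.27, 0.5, 0, 0, 0, -1], [0, -0.42, 0.28, 0, 0, 0, -1], [0, -0.42, 0.28, 0, 0, 0, -1], [0, -0.42, 0.3, 0, 0, 0, -1], [0, -0.24, 0.3, 0, 0, 0, -1], [0, -0.24, 0.3, 0, 0, 0, -1], [0, -0.24, 0.3, 0, 0, 0, -1], [0, -0.24, 0.3, 0, 0, 0, -1]]])

```text
clock: 9.25
position: [0.5917, -0.147, 0.1573]
tool_rot: [2.975, -0.002, 1.395]
force: [-0.4, 0.3, 0.4]
grip_width: -0.0002
finger_force: 0.2
```

```bash
python3 -c "
from h import *
deck()"
```

```text
deck TCP mm [15.1 57.2 53.5] F deck [-0.3  0.2  0.5] t 9.25 rot err [-0.17 -0.14  0.13]
```

>>> move_arm(plan=[[[0, -0.1, 0.25, 0, 0, 0, -1], [0, -0.1, 0.25, 0, 0, 0, -1], [0, -0.1, 0.25, 0, 0, 0, -1], [0, -0.1, 0.25, 0, 0, 0, -1], [0, -0.1, 0.25, 0, 0, 0, -1], [0, -0.1, 0.15, 0, 0, 0, -1], [0, 0, 0.1, 0, 0, 0, -1], [0, 0, 0.1, 0, 0, 0, -1], [0, 0, 0.05, 0, 0, 0, -1], [0, 0, 0, 0, 0, 0, -1]]])

```text
clock: 10.25
position: [0.585, -0.1459, 0.1252]
tool_rot: [2.975, -0.004, 1.395]
force: [-24.3, 7.2, 47.5]
grip_width: -0.0004
finger_force: 25.6
```

```bash
python3 -c "
from h import *
deck()"
```

```text
deck TCP mm [ 3.  57.2 23. ] F deck [-16.8   2.8  51.1] t 10.25 rot err [-0.18 -0.23  0.09]
```

>>> move_arm(plan=[[[0, 0, 0, 0, 0, 0, -1], [0, 0, -0.5, 0, 0, 0, -1], [0, 0, -0.9, 0, 0, 0, -1], [-0.3, -0.2, -0.9, 0, 0, 0, -1], [-0.8, -0.45, 0, 0, 0, 0, -1], [-0.9, -0.5, 0, 0, 0, 0, -1], [-0.9, -0.5, 0, 0, 0, 0, -1], [-0.9, -0.5, 0, 0, 0, 0, -1], [-0.8, -0.5, 0, 0, 0, 0, -1], [0, 0, 0, 0, 0, 0, -1]]])

```text
clock: 11.25
position: [0.509, -0.2282, 0.1598]
tool_rot: [2.975, -0.002, 1.392]
force: [0.3, -0.2, 0.2]
grip_width: -0.0
finger_force: 0.0
```

```bash
python3 - <<'E'
from h import *
from workcell import grab_frame
import cv2,pickle
deck();go(D(-.0502,-.0353,.02));s=observe();f=grab_frame("wrist");g=grab_frame("side");pickle.dump((s,f),open("w2.pkl","wb"))
a=cv2.resize(f["color"][:,:,::-1],None,fx=1.2,fy=1.2,interpolation=cv2.INTER_CUBIC)[:440,:560]
b=cv2.resize(g["color"][190:290,230:300,::-1],None,fx=3,fy=3,interpolation=cv2.INTER_CUBIC)
c=np.zeros((440,780,3),np.uint8);c[:,:560]=a;c[:300,565:775]=b;cv2.imwrite("pics/w2.png",c)
E
```

```text
deck TCP mm [-50.5 -37.4  67.3] F deck [ 0.3 -0.2  0.1] t 11.25 rot err [-0.19 -0.08 -0.05]
row x10 [ 0.01   0.002  0.236 -0.003 -0.001 -0.001]
```

View pics/w2.png

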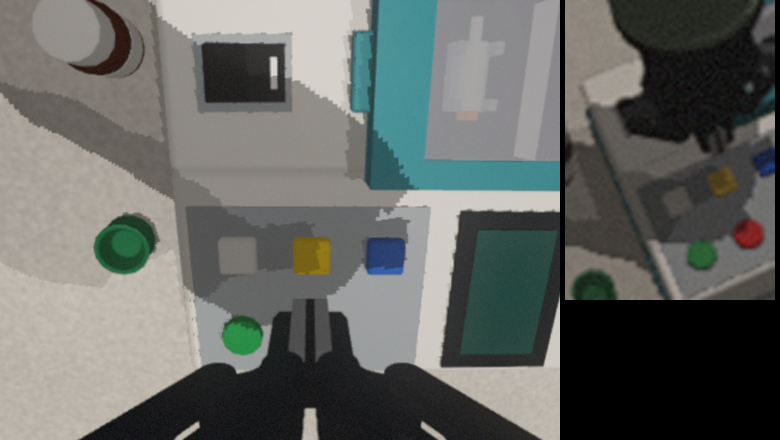

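The lid is shut, the rocker is on, and the capsule shows under the window. Yellow is at (311,254), in line with the tip at (310,300), and green is at (242,334). I'll check both by ray.

```bash
python3 - <<'E'
from h import *
import pickle,cv2
s,f=pickle.load(open("w2.pkl","rb"));T=f["tool_from_camera"];r=R.from_euler("xyz",s["tool_rot"])
for u,v in((311,254),(242,334)):
    px=np.array([[[(u+.5)/1.2-.5,(v+.5)/1.2-.5]]])
    q=cv2.undistortPoints(px,f["intrinsics"],np.array([f["k1"],0,0,0.]))[0,0]
    d=Rd.inv().apply(r.apply(T[:3,:3]@[*q,1]));o=Rd.inv().apply(s["position"]+r.apply(T[:3,3])-mid)
    print((o+d*(.007-o[2])/d[2])*1e3)
E
```

```text
[-49.72004306 -33.25624491   7.        ]
[-89.32663176 -82.65675019   7.        ]
```

>>> move_arm(plan=[[[0.08, 0, 0.55, 0, 0, 0, -1], [0.08, 0, 0.55, 0, 0, 0, -1], [0, 0, 0.55, 0, 0, 0, -1], [0, 0, 0.55, 0, 0, 0, -1], [0, 0, 0.5, 0, 0, 0, -1], [0, 0, 0.12, 0, 0, 0, -1], [0, 0, 0.12, 0, 0, 0, -1], [0, 0, 0.12, 0, 0, 0, -1], [0, 0, 0.12, 0, 0, 0, -1], [0, 0, 0.05, 0, 0, 0, -1]]])

```text
clock: 12.35
position: [0.5217, -0.2249, 0.0968]
tool_rot: [2.974, -0.002, 1.395]
force: [-14.3, 5.3, 35.5]
grip_width: 0.0001
finger_force: 18.8
```

```bash
python3 -c "
from h import *
deck()"
```

```text
deck TCP mm [-49.4 -31.8   3.2] F deck [-8.7  2.7 37.5] t 12.35 rot err [-0.13 -0.16  0.11]
```

>>> move_arm(plan=[[[0, 0, 0, 0, 0, 0, -1], [0, 0, -0.4, 0, 0, 0, -1], [0, 0, -0.8, 0, 0, 0, -1], [0, 0, -0.8, 0, 0, 0, -1], [-0.5, -0.4, 0, 0, 0, 0, -1], [-0.7, -0.55, 0, 0, 0, 0, -1], [-0.7, -0.55, 0, 0, 0, 0, -1], [-0.7, -0.5, 0, 0, 0, 0, -1], [0, 0, 0, 0, 0, 0, -1], [0, 0, 0, 0, 0, 0, -1]]])

```text
clock: 13.35
position: [0.467, -0.2681, 0.1285]
tool_rot: [2.975, -0.002, 1.394]
force: [1.0, 0.2, -0.1]
grip_width: -0.0001
finger_force: 0.0
```

```bash
python3 -c "
from h import *
deck();go(D(-.09,-.084,.02))"
```

```text
deck TCP mm [-89.5 -84.1  42.2] F deck [ 0.9  0.4 -0.3] t 13.35 rot err [-0.18 -0.14  0.08]
row x10 [ 0.    -0.002  0.111 -0.003 -0.002  0.001]
```

Lined up over green. It needs 40.5 mm down in total.

>>> move_arm(plan=[[[0, 0, 0.4, 0, 0, 0, -1], [0, 0, 0.4, 0, 0, 0, -1], [0, 0, 0.4, 0, 0, 0, -1], [0, 0, 0.3, 0, 0, 0, -1], [0, 0, 0.12, 0, 0, 0, -1], [0, 0, 0.12, 0, 0, 0, -1], [0, 0, 0.12, 0, 0, 0, -1], [0, 0, 0.12, 0, 0, 0, -1], [0, 0, 0.08, 0, 0, 0, -1], [0, 0, 0.03, 0, 0, 0, -1]]])

```text
clock: 14.35
position: [0.4739, -0.2691, 0.0894]
tool_rot: [2.973, -0.003, 1.395]
force: [-25.3, 13.1, 67.4]
grip_width: -0.0001
finger_force: 35.6
```

```bash
python3 -c "
from h import *
deck()"
```

```text
deck TCP mm [-89.3 -83.8   2.5] F deck [-15.4   8.4  71.1] t 14.35 rot err [-0.09 -0.2   0.09]
```

Green has bottomed. I'll retreat, check and hand in.

>>> move_arm(plan=[[[0, 0, -0.3, 0, 0, 0, -1], [0, 0, -0.6, 0, 0, 0, -1], [0, 0, -1, 0, 0, 0, -1], [0, 0, -1, 0, 0, 0, -1], [0, 0, -1, 0, 0, 0, -1], [0, 0, -1, 0, 0, 0, -1], [0, 0, -0.8, 0, 0, 0, -1], [0, 0, 0, 0, 0, 0, -1], [0, 0, 0, 0, 0, 0, -1], [0, 0, 0, 0, 0, 0, -1]]])

```text
clock: 15.35
position: [0.4552, -0.2657, 0.1993]
tool_rot: [2.975, -0.002, 1.395]
force: [-0.6, 0.0, -0.4]
grip_width: -0.0002
finger_force: 0.0
```

```bash
python3 - <<'E'
from h import *
from workcell import grab_frame
import cv2
deck();f=grab_frame("wrist");cv2.imwrite("pics/w3.png",f["color"][:,:,::-1])
E
```

```text
deck TCP mm [-89.4 -83.8 114.1] F deck [-0.6 -0.1 -0.3] t 15.35 rot err [-0.22 -0.15  0.14]
```

View pics/w3.png

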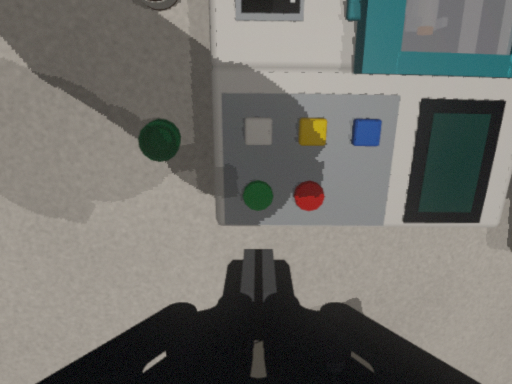

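The lid is shut at (430,40), all five keys are up, and the arm is clear.

```bash
python3 -c "
from workcell import job_done
print(job_done())"
```

```text
the job is handed in; nothing more can be done
None
```

I switched the rocker on, shut the lid, then pressed the yellow and green keys in that order, and handed the job in at about 15 s; the hand-in reported no verdict.

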